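# Square up the chai coasters

### The arm

A 6-joint arm with a two-finger parallel gripper is mounted at the origin on the work surface. World frame = base frame: x ahead of the robot, y to its left, z up, the work surface at z = 0. Lengths are in mm, angles in rad, forces in N, time in s.
With the tool pointing down it reaches from about 250 to 775 mm from the base axis. Payload 4 kg.
Tool frame: the origin (TCP) lies at the very end of the fingers, on their centre line; the grasp point (between the pads) lies 19 mm behind it (arm.grasp_offset is the distance from the TCP to the grasp point, in mm); z points along the fingers, y is the line along which they close (so a half turn about z gives the same grasp; the last joint's range is limited). The gripper opens to 85 mm and grips with 20 to 120 N. Pads are 22 mm wide; open, the fingers measure 114 mm over their backs; the gripper's body (76 mm by 85 mm) begins 54 mm behind the grasp point. The pads swing forward as they close: fully open they stand 13 mm farther back than shut.
Start: joints at [1.038, 0.087, 1.371, -0, 1.684, -0.103], TCP at [229.19, 499.99, 231.341] pointing down, gripper open.
Joint ranges: [-3.1, 3.1], [-0.76, 2.03], [0.27, 2.55], [-1.08, 4.22], [0.17, 2.65], [-2.57, 2.57]. Speed limits (rad/s): [2.79, 2.79, 3.14, 3.14, 3.14, 3.14].

### API

Orientations are given as a 3x3 rotation matrix whose columns are the frame's x, y, z axes.
In Python, from rig import monitor, optics, arm gives the robot as it stands.
- The arm moves only by the tool servo_tool, never from a script. Its argument "increments" is one flat list of numbers, 7 for each row, row after row: the shift along the tool's x, y, z scaled (see below), then the turn, a rotation vector about the tool's x, y, z scaled (see below), then the opening, from -1 (shut) to 1 (fully open). In form: [tx, ty, tz, rx, ry, rz, hand, tx, ty, tz, rx, ry, rz, hand, ...]. A call has 1 to 8 rows; each row shifts and turns the commanded pose from where the row before left it, along the tool's axes as they then stand; what a row does not reach is not made up. The controller multiplies each number of a shift by 0.15 m and each number of a turn by 60 degrees. A row lasts 1/10 s, in which the tool goes at most 50 mm and 8.59 degrees, less where a joint would pass 70% of its speed; a pose out of reach is approached as far as the arm can. A call with a number of a shift or a turn outside -1 to 1 is refused whole. A call with a gripper value outside its range is refused whole. The fingers move at their own pace and stop on an object; the grip force is fixed at half the most. Time passes only in rows, so rows that do not move let the fingers close. It gives the time, the measured TCP pose, the force, the opening and the grip force at its end, in the units of the state.
- monitor.observe(): the state, without advancing time (a new reading comes with each control period).
- optics.snapshot(name): name is "scene" or "side" or "wrist"; returns a dict with "img" (420x560x3 uint8, blue, green, red), "mtx" (3x3 intrinsics, pixels), "k1" (the pictures are not rectified: a ray, as slopes to the right and down, at radius r is drawn at 1 + k1 r^2 times it, then the intrinsics apply), "extrinsics" (4x4, takes a point from camera to world coordinates); the wrist camera has in their place "tool_from_camera" (4x4, takes a point from camera to tool coordinates, whose origin is the TCP and whose axes are the flange's). Camera axes: x right, y down, z forward; pixel columns grow to the right and rows downward; lengths in mm; the calibration is good to about 2 mm. A picture is of the moment at which its call begins: read the wrist's pose just before it. There is no depth.
- arm.close_job(): hands the job in; it is judged then, once.
Trained networks look in the newest picture that a camera, given by its name, has taken for a name from the list of things; names that differ only in an ending like _2 or _b are one class to them, and where a whole thing is asked for, a point or a joint stands for the part that bears it (a point fixed in the world has none). Each returns a list of dicts, best first, with "score" (0 to 1); they miss things now and then, are a little off and sometimes report something else, mostly with a low value. They report only what shows in the picture. A call takes as long as a camera call. They do not tell look-alikes from the thing itself.
- optics.outline_of(camera, query): "region" (420x560 bool, what is visible of it) and "rect" ([left, top, right, bottom] in pixels, round what is visible of it).
The state is a dict: "clock": time; "q": joint angles; "joint_vel": joint speeds; "effort": joint torques, N m; "position": TCP position; "ee_rot": TCP orientation; "ft_force": force on the tool from outside, world axes, zero at the start; "moment": the same for the moment, N m; "finger_gap": finger opening in mm; "gripper_force": force on a finger pad.
Only numpy, scipy, OpenCV 4.12 (cv2) and the standard library are available. Lean on these libraries where they do the work, as an engineer would, in place of code of your own. Each camera call takes 0.05 s, during which the arm holds its last target. There are 200 camera calls.

### The job

Two of the three square coasters lie skewed on each other on the cork mat; the blue one still leans on the little wooden easel of the free-turning lazy susan. Lift the blue coaster off, lay it gently (not dropped or pressed hard) on the other two, and square up the pile so that all three are flush edge to edge, terracotta at the bottom, white in between, blue on top, near the middle of the mat. Leave the jar, the tumbler, the small plate and the flip-top container standing in their places.

Things in the scene. Friction and masses are not known exactly. Their poses are not given: they have to be found in the camera images.
- coaster_low: square stoneware coaster, 58 x 58 x 12 mm, 90 g, loose; origin at the centre of its underside, z out of its patterned face, x and y along its edges; terracotta; the lowest of the pile, flat on the cork mat
- coaster_mid: square stoneware coaster, 58 x 58 x 12 mm, 90 g, loose; origin at the centre of its underside, z out of its patterned face, x and y along its edges; white; lies flat on the terracotta one, shifted by up to 5 mm each way and turned by 6 to 10 degrees against it
- coaster_top: square stoneware coaster, 58 x 58 x 12 mm, 90 g, loose; origin at the centre of its underside, z out of its patterned face, x and y along its edges; blue; leans on the susan's easel, face sloping 25 degrees from level, high edge towards the susan's middle, y axis level. The easel is only 40 mm wide: 9 mm overhang on either y side; a lip holds the low edge
- mat: fixed cork mat, 140 x 140 mm and 3 mm thick, flat on the counter; origin at the centre of its underside
- susan: white plastic lazy susan, disc 290 mm across, its top face 28 mm above the counter; turns freely about its vertical axis at its origin, which lies at counter level. The wooden easel stands on its -x side; jar, tumbler and plate stand on the other side
- easel (a point): centre of the easel's sloping face, where the underside of the blue coaster rests at the start, 55 mm to the -x side of the susan's axis and 60 mm above the counter
- jar: brown glass jar, 60 mm across, 105 mm tall, loose on the susan at x 30, y 95 mm of its frame; origin at the centre of its underside; leave it alone
- tumbler: steel tumbler, 60 mm across the rim, 85 mm tall, loose on the susan at x 30, y -95 mm of its frame; origin at the centre of its underside; leave it alone
- plate: small white ceramic plate, 84 mm across, 14 mm tall, loose on the susan at x 95, y 0 mm of its frame; origin at the centre of its underside; leave it alone
- container: glass container with flip-top lid, 90 x 90 mm, 64 mm tall, loose on the counter about 135 mm nearer the robot than the centre of the mat; origin at the centre of its underside; leave it alone
Things that resemble listed ones, but are neither listed nor needed, are in the scene too. Leave any purple or turquoise look-alike of the coaster_mid alone.

How it is judged:
By the outcome, as a careful person would: the job done as asked, in the order asked, and still so for the second after the job is handed in, with the robot touching nothing.
It also fails if it takes over 72 s, if anything falls off the work surface, if the arm or the gripper's body presses on something with over 40 N, if the wrist force passes 120 N, or if a joint passes its speed limit or range.

## Working session

There is one attempt and no reset: what is moved stays moved. The work goes in short steps, Python scripts to look and compute and a tool call to move; the robot and the scene stay as the last step left them, time stands still between calls to the robot, and variables do not carry over. Pictures are saved under pics/ and viewed, at most 10 in all, crops included, and the job is handed in when it is done.

Besides the shell and the picture viewer there is one more tool, called after "Request:" as name(argument=value, ...) on one line, values as JSON. servo_tool: Moves the arm, as the interface text tells. Its arguments: {"type":"object","properties":{"increments":{"type":"array","items":{"type":"number"}}},"required":["increments"]}

```bash
mkdir -p pics; ls; cat > h.py <<'E'
import numpy as np, cv2
from rig import monitor, optics, arm
def pix2ray(s,uv,T=None):
    K=np.array(s["mtx"]);k=s["k1"]
    T=np.array(s["extrinsics"]) if T is None else T
    uv=np.atleast_2d(uv).astype(float)
    d=np.c_[(uv[:,0]-K[0,2])/K[0,0],(uv[:,1]-K[1,2])/K[1,1]]
    x=d.copy()
    for _ in range(30): x=d/(1+k*(x**2).sum(1,keepdims=True))
    r=np.c_[x,np.ones(len(x))]@T[:3,:3].T
    return T[:3,3],r
def onz(s,uv,z,T=None):
    o,r=pix2ray(s,uv,T); return o+r*((z-o[2])/r[:,2])[:,None]
def proj(s,P,T=None):
    K=np.array(s["mtx"]);T=np.array(s["extrinsics"]) if T is None else T
    p=(np.atleast_2d(P)-T[:3,3])@T[:3,:3]; x=p[:,:2]/p[:,2:]
    x=x*(1+s["k1"]*(x**2).sum(1,keepdims=True))
    return np.c_[x[:,0]*K[0,0]+K[0,2],x[:,1]*K[1,1]+K[1,2]]
def wristT(s,st):
    T=np.eye(4);T[:3,:3]=np.array(st["ee_rot"]);T[:3,3]=st["position"]
    return T@np.array(s["tool_from_camera"])
E
python3 - <<'E'
from h import *
st=monitor.observe(); print(st)
for c in ["scene","side","wrist"]:
    s=optics.snapshot(c); cv2.imwrite(f"pics/{c}0.png",s["img"])
    np.save(f"{c}0.npy",s,allow_pickle=True)
    print(c,s["mtx"],s["k1"],s.get("extrinsics",s.get("tool_from_camera")))
    for n in ["coaster_low","coaster_mid","coaster_top","mat","susan","jar","tumbler","plate","container"]:
        print(n,[(round(d["score"],2),[int(v) for v in d["rect"]]) for d in optics.outline_of(c,n)][:4])
E
```

```text
pics
{'clock': 0.0, 'q': array([ 1.03786945e+00,  8.79678065e-02,  1.37228888e+00,  1.24410704e-05,
        1.68358520e+00, -1.03117509e-01]), 'joint_vel': array([-5.82648886e-04, -3.15975074e-05, -5.43487038e-04, -1.30922150e-03,
       -1.28753774e-04, -9.79611876e-04]), 'effort': array([ 7.81392555e-04, -3.51863945e+01, -3.13274539e+01, -2.05738111e-04,
        1.07818254e-02, -3.81530924e-06]), 'position': array([228.93626595, 499.53549194, 230.11455613]), 'ee_rot': array([[-9.09045638e-01,  4.16694970e-01, -1.15338291e-03],
       [ 4.16696495e-01,  9.09043620e-01, -1.93103336e-03],
       [ 2.43823486e-04, -2.23600807e-03, -9.99997470e-01]]), 'ft_force': array([-1.01236706,  0.25884819, -0.04643302]), 'moment': array([-0.06393818, -0.01011548, -0.00561145]), 'gripper_force': 0.0, 'finger_gap': 85.61927741660325}
scene [[402.47957235   0.         280.53562951]
 [  0.         402.47957235 214.07430686]
 [  0.           0.           1.        ]] -0.08226400029048896 [[-8.35773662e-01  3.08319760e-01 -4.54336122e-01  1.04038132e+03]
 [ 5.49070994e-01  4.72097151e-01 -6.89670445e-01
[... 1494 characters left out ...]

tumbler [(0.89, [232, 167, 258, 218])]
plate [(0.68, [259, 173, 273, 191]), (0.67, [191, 132, 221, 187])]
container [(0.59, [253, 262, 331, 339]), (0.41, [231, 166, 256, 219])]
wrist [[332.46696935   0.         280.16820076]
 [  0.         332.46696935 209.0767484 ]
 [  0.           0.           1.        ]] 0.02690170887243245 [[ 4.22536464e-06 -9.49325583e-01 -3.14294348e-01  8.09757698e+01]
 [ 9.99999939e-01 -1.05791312e-04  3.32986463e-04 -5.94366559e-01]
 [-3.49362179e-04 -3.14294330e-01  9.49325525e-01 -1.42597650e+02]
 [ 0.00000000e+00  0.00000000e+00  0.00000000e+00  1.00000000e+00]]
coaster_low []
coaster_mid []
coaster_top []
mat []
susan []
jar []
tumbler []
plate []
container []
```

View pics/scene0.png

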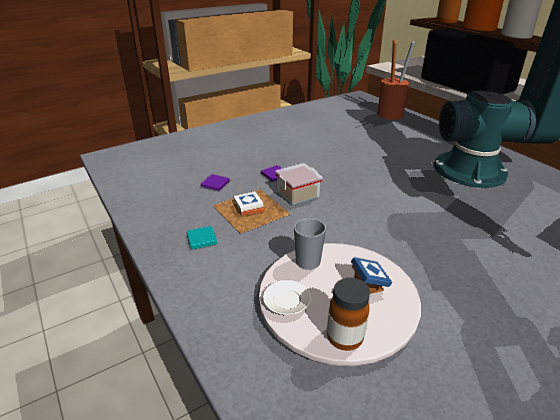

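View pics/side0.png

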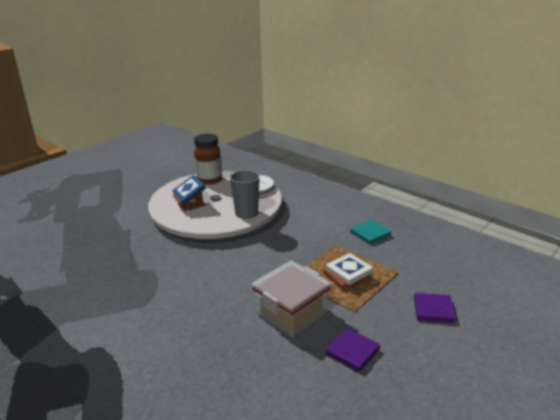

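```bash
cat > m0.py <<'E'
from h import *
S=np.load("scene0.npy",allow_pickle=True).item();D=np.load("side0.npy",allow_pickle=True).item()
def c(r): return [(r[0]+r[2])/2,(r[1]+r[3])/2]
for n,s,r,z in [("mat",S,[212,190,289,235],3),("mat",D,[306,244,395,314],3),("pile",D,[325,252,373,282],24),
 ("susan",S,[258,245,422,366],28),("susan",D,[149,168,281,239],28),("blue",S,[352,257,391,285],65),("blue",D,[173,176,205,205],65),
 ("tum",D,[232,167,258,218],70),("tum",S,[292,213,326,266],70),("jar",S,[327,277,370,349],80),("jar",D,[193,134,221,187],80),("cont",S,[274,162,322,206],32),("cont",D,[253,262,331,339],32)]:
    print(n,onz(s,c(r),z).round(0))
E
python3 m0.py
```

```text
mat [[ 657. -153.    3.]]
mat [[ 647. -185.    3.]]
pile [[ 650. -178.   24.]]
susan [[687. 215.  28.]]
susan [[653. 170.  28.]]
blue [[612. 208.  65.]]
blue [[612. 202.  65.]]
tum [[674.  98.  70.]]
tum [[655.  78.  70.]]
jar [[722. 269.  80.]]
jar [[718. 263.  80.]]
cont [[ 510. -162.   32.]]
cont [[ 508. -169.   32.]]
```

The scene view shows the blue coaster on the susan at about (370,271), the pile on the mat at (249,205) and the jar, tumbler and plate around it. The side view has the white coaster at (349,267) and the look-alikes around the mat. From the jar and tumbler I get the susan axis at about (664,186), with its x axis at about -17°. That puts blue at about (611,203), which matches both direct sightings.

Request:
servo_tool(increments=[-0.26, -0.062, 0.017, 0, 0, 0, 1, -0.26, -0.062, 0.017, 0, 0, 0, 1, -0.26, -0.062, 0.017, 0, 0, 0, 1, -0.26, -0.062, 0.017, 0, 0, 0, 1, -0.26, -0.062, 0.017, 0, 0, 0, 1, -0.26, -0.062, 0.017, 0, 0, 0, 1, -0.26, -0.062, 0.017, 0, 0, 0, 1, -0.26, -0.062, 0.017, 0, 0, 0, 1])

```text
clock: 2.3
position: [483.0, 301.2, 211.0]
ee_rot: [[-0.909, 0.417, 0.0], [0.417, 0.909, 0.0], [-0.0, 0.001, -1.0]]
ft_force: [0.9, 0.3, -0.4]
finger_gap: 85.6
gripper_force: 0.0
```

Request:
servo_tool(increments=[-0.26, -0.062, 0.017, 0, 0, 0, 1, -0.26, -0.062, 0.017, 0, 0, 0, 1, -0.26, -0.062, 0.017, 0, 0, 0, 1, -0.2, -0.062, 0.017, 0, 0, 0, 1, 0, 0, 0, 0, 0, -0.12, 1, 0, 0, 0, 0, 0, 0, 1])

```text
clock: 2.9
position: [600.5, 206.3, 200.0]
ee_rot: [[-0.954, 0.301, -0.001], [0.301, 0.954, 0.0], [0.001, -0.0, -1.0]]
ft_force: [0.5, 0.0, -0.3]
finger_gap: 85.4
gripper_force: 0.0
```

```bash
cat > look.py <<'E'
from h import *
import sys
def look(n,queries):
    st=monitor.observe(); s=optics.snapshot("wrist"); cv2.imwrite(f"pics/{n}.png",s["img"])
    s["st"]=st; np.save(n+".npy",s,allow_pickle=True)
    print(st["clock"],st["position"].round(1),np.array(st["ee_rot"]).round(3).tolist(),st["finger_gap"])
    T=wristT(s,st)
    for q,z in queries:
        for d in optics.outline_of("wrist",q)[:3]:
            r=d["rect"]; print(q,round(d["score"],2),[int(v) for v in r],onz(s,[(r[0]+r[2])/2,(r[1]+r[3])/2],z,T).round(1))
            m=d["region"].astype(np.uint8); c=cv2.findContours(m,0,2)[0]; c=max(c,key=cv2.contourArea)
            a=cv2.minAreaRect(c); print("  corners",cv2.boxPoints(a).round(0).tolist(),"world",onz(s,cv2.boxPoints(a),z,T).round(0)[:,:2].tolist())
q=[(a.split(":")[0],float(a.split(":")[1])) for a in sys.argv[2:]]
look(sys.argv[1],q)
E
python3 look.py w1 coaster_top:66 susan:28
```

```text
2.9 [600.5 206.3 200. ] [[-0.954, 0.301, -0.001], [0.301, 0.954, 0.0], [0.001, -0.0, -1.0]] 85.35279451607123
coaster_top 0.76 [252, 177, 320, 244] [[613.3 207.1  66. ]]
  corners [[252.0, 179.0], [319.0, 179.0], [319.0, 245.0], [252.0, 245.0]] world [[577.0, 188.0], [595.0, 242.0], [654.0, 226.0], [635.0, 168.0]]
susan 0.62 [141, 106, 422, 362] [[648.8 192.5  28. ]]
  corners [[98.0, 217.0], [300.0, 46.0], [472.0, 249.0], [270.0, 420.0]] world [[575.0, 24.0], [488.0, 259.0], [723.0, 374.0], [881.0, 104.0]]
```

View pics/w1.png

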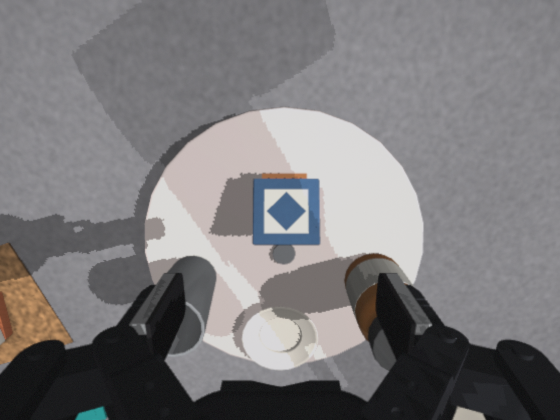

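The wrist view shows the blue coaster square to the image at px (252..320, 178..244), so the tool's yaw matches the easel. I'll fit its pose exactly.

```bash
cat > fit.py <<'E'
from h import *
from scipy.optimize import minimize
B=np.array([[i,j,k] for i in(-29,29) for j in(-29,29) for k in(0,12)],float)
def rot(yaw,tilt=0):
    c,s=np.cos(yaw),np.sin(yaw); t=tilt
    Rz=np.array([[c,-s,0],[s,c,0],[0,0,1]]); Ry=np.array([[np.cos(t),0,-np.sin(t)],[0,1,0],[np.sin(t),0,np.cos(t)]])
    return Rz@Ry      # +tilt: high edge at +x
def fit(s,T,mask,z,p0,tilt=0,pts=B,scale=4):
    m=cv2.resize(mask.astype(np.uint8)*255,None,fx=scale,fy=scale,interpolation=cv2.INTER_LINEAR)>127
    def cost(p):
        P=pts@rot(np.radians(p[2]),tilt).T+[p[0],p[1],z]
        h=cv2.convexHull(((proj(s,P,T)+.5)*scale-.5).astype(np.float32))
        im=np.zeros(m.shape,np.uint8); cv2.fillConvexPoly(im,(h*16).round().astype(int),1,shift=4); im=im>0
        return 1-(im&m).sum()/(im|m).sum()
    r=minimize(cost,p0,method="Nelder-Mead",options=dict(initial_simplex=np.array(p0)+np.array([[0,0,0],[6,0,0],[0,6,0],[0,0,6]]),xatol=.05,fatol=1e-5))
    return r.x,r.fun
E
python3 - <<'E'
from fit import *
s=np.load("w1.npy",allow_pickle=True).item();T=wristT(s,s["st"])
hsv=cv2.cvtColor(s["img"],cv2.COLOR_BGR2HSV)
m=cv2.inRange(hsv,(98,110,40),(125,255,255)); 
n,l,st,c=cv2.connectedComponentsWithStats(m); print(st[1:][st[1:,4]>200])
k=1+np.argmax(st[1:,4]); cc=max(cv2.findContours((l==k).astype(np.uint8),0,2)[0],key=cv2.contourArea)
m=np.zeros(m.shape,np.uint8);cv2.fillPoly(m,[cc],1)
for t in (25,): print(fit(s,T,m,60,[612,203,-17],np.radians(t)))
# susan disc
import itertools
for cam in("scene","side"):
    S=np.load(cam+"0.npy",allow_pickle=True).item();h=cv2.cvtColor(S["img"],cv2.COLOR_BGR2HSV)
    m=cv2.inRange(h,(98,110,40),(125,255,255)); n,l,st,c=cv2.connectedComponentsWithStats(m); k=1+np.argmax(st[1:,4])
    cc=max(cv2.findContours((l==k).astype(np.uint8),0,2)[0],key=cv2.contourArea); M=np.zeros(m.shape,np.uint8);cv2.fillPoly(M,[cc],1)
    print(cam,st[k],fit(S,np.array(S["extrinsics"]),M,60,[612,203,-17],np.radians(25)))
E
```

```text
[[ 254  179   65   65 1921]
 [ 269  194   35   35  631]]
(array([617.30040096, 204.88395057, -18.41554218]), np.float64(0.09036918359736479))
scene [351 258  41  29 436] (array([616.75005483, 208.28002822, -12.75671806]), np.float64(0.10442745526337893))
side [174 176  30  27 190] (array([618.94714848, 206.35262584, -26.96465635]), np.float64(0.6386443131106019))
```

```bash
python3 - <<'E'
from fit import *
s=np.load("w1.npy",allow_pickle=True).item();T=wristT(s,s["st"])
hsv=cv2.cvtColor(s["img"],cv2.COLOR_BGR2HSV)
m=cv2.inRange(hsv,(98,100,20),(125,255,255))
cc=max(cv2.findContours(m,0,2)[0],key=cv2.contourArea); M=np.zeros(m.shape,np.uint8);cv2.fillPoly(M,[cc],1)
print(cv2.boundingRect(cc))
for pts in (B,B[B[:,2]==12]):
  for z in (58,60):
    p,f=fit(s,T,M,z,[616,205,-17],np.radians(25),pts); q=proj(s,pts@rot(np.radians(p[2]),np.radians(25)).T+[p[0],p[1],z],T); print(z,p.round(1),f,q.min(0).round(1),q.max(0).round(1))
c=cv2.resize(s["img"][150:270,220:350],None,fx=5,fy=5,interpolation=0); cv2.imwrite("pics/c1.png",c[:600])
E
```

```text
(253, 179, 66, 66)
58 [617.6 205.3 -18.4] 0.06461004423044625 [251.4 178. ] [319.  245.5]
60 [617.2 205.7 -17.6] 0.07617020100085714 [252.  178.5] [320.  245.5]
58 [617.4 205.3 -17.5] 0.0627866208540776 [251.7 178.3] [319.3 244.7]
60 [616.8 205.6 -17.5] 0.07661697041714455 [251.7 178. ] [319.8 244.9]
```

View pics/c1.png

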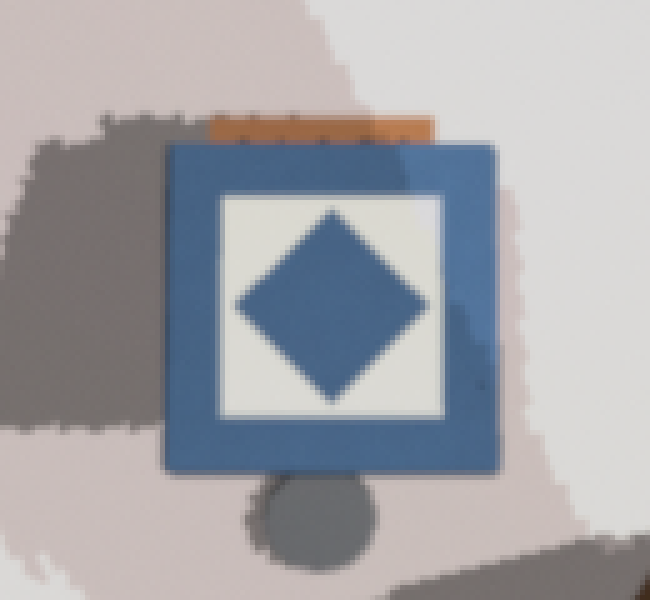

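The crop shows the blue face sharp and square at x 253–319, y 179–244 px, and the fit agrees with that. I'll tilt 25° and go to a pre-grasp 60 mm above its face.

Request:
servo_tool(increments=[0, 0, 0, 0, -0.139, 0, 1, 0, 0, 0, 0, -0.139, 0, 1, 0, 0, 0, 0, -0.139, 0, 1, 0.148, 0.014, 0.246, 0, 0, 0, 1, 0.148, 0.014, 0.246, 0, 0, 0, 1, 0, 0, 0, 0, 0, 0, 1])

```text
clock: 3.65
position: [585.9, 213.3, 106.3]
ee_rot: [[-0.871, 0.299, 0.39], [0.269, 0.954, -0.131], [-0.411, -0.009, -0.912]]
ft_force: [-1.3, -0.1, -1.9]
finger_gap: 85.3
gripper_force: 0.0
```

```bash
python3 look.py w2 coaster_top:66; python3 - <<'E'
from fit import *
s=np.load("w2.npy",allow_pickle=True).item();T=wristT(s,s["st"])
hsv=cv2.cvtColor(s["img"],cv2.COLOR_BGR2HSV)
m=cv2.inRange(hsv,(98,100,20),(125,255,255))
cc=max(cv2.findContours(m,0,2)[0],key=cv2.contourArea); M=np.zeros(m.shape,np.uint8);cv2.fillPoly(M,[cc],1)
print(cv2.boundingRect(cc))
p,f=fit(s,T,M,60,[617,205,-17.5],np.radians(25));print(p,f)
R=np.array(s["st"]["ee_rot"]);n=rot(np.radians(p[2]),np.radians(25))[:,2]
print("tool move to u-4n",R.T@(np.array([p[0],p[1],60])-4*n-s["st"]["position"]), "n in tool",R.T@n)
E
```

```text
3.65 [585.9 213.3 106.3] [[-0.871, 0.299, 0.39], [0.269, 0.954, -0.131], [-0.411, -0.009, -0.912]] 85.31807828602477
coaster_top 0.86 [237, 203, 334, 295] [[613.2 207.8  66. ]]
  corners [[237.0, 294.0], [237.0, 204.0], [334.0, 204.0], [334.0, 294.0]] world [[651.0, 159.0], [569.0, 193.0], [584.0, 244.0], [671.0, 227.0]]
(238, 205, 95, 89)
[619.38376274 205.23775222 -16.61409431] 0.08259569856497606
tool move to u-4n [-12.35700703   2.76527879  60.26182878] n in tool [ 0.01294724 -0.0139475  -0.9998189 ]
```

View pics/w2.png

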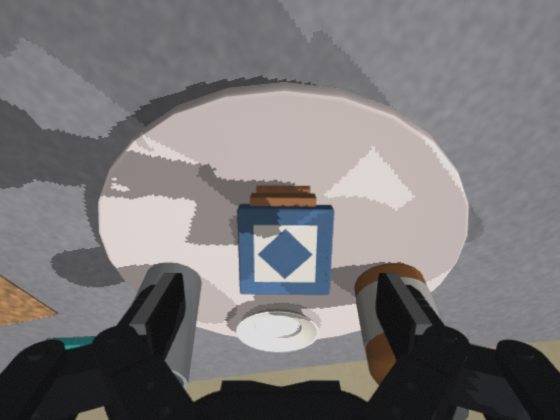

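The wrist view shows the coaster between the finger lines with the jar and tumbler outside them. Now the descent along the normal.

Request:
servo_tool(increments=[-0.037, 0.009, 0.1, 0, 0, 0, 1, -0.037, 0.009, 0.1, 0, 0, 0, 1, 0, 0, 0.067, 0, 0, 0, 1, 0, 0, 0.067, 0, 0, 0, 1, 0, 0, 0.067, 0, 0, 0, 1, 0, 0, 0, 0, 0, 0, 1, 0, 0, 0, 0, 0, 0, 1])

```text
clock: 4.45
position: [627.1, 205.8, 64.7]
ee_rot: [[-0.865, 0.3, 0.403], [0.271, 0.954, -0.127], [-0.422, -0.0, -0.906]]
ft_force: [0.0, 0.4, -0.5]
finger_gap: 85.4
gripper_force: 0.0
```

```bash
python3 look.py w3 coaster_top:66; python3 - <<'E'
from h import *
s=optics.snapshot("scene"); a=cv2.resize(s["img"][200:350,270:450],(660,550),interpolation=2)
cv2.imwrite("pics/s3.png",a)
E
```

```text
4.45 [627.1 205.8  64.7] [[-0.865, 0.3, 0.403], [0.271, 0.954, -0.127], [-0.422, -0.0, -0.906]] 85.40898310711742
coaster_top 0.61 [205, 195, 343, 323] [[612.8 206.9  66. ]]
  corners [[205.0, 197.0], [343.0, 197.0], [343.0, 321.0], [205.0, 321.0]] world [[569.0, 194.0], [585.0, 243.0], [677.0, 227.0], [654.0, 152.0]]
coaster_top 0.52 [218, 320, 319, 376] [[698.2 175.3  66. ]]
  corners [[220.0, 324.0], [319.0, 324.0], [319.0, 374.0], [220.0, 374.0]] world [[660.0, 159.0], [677.0, 213.0], [747.0, 197.0], [726.0, 129.0]]
```

View pics/w3.png

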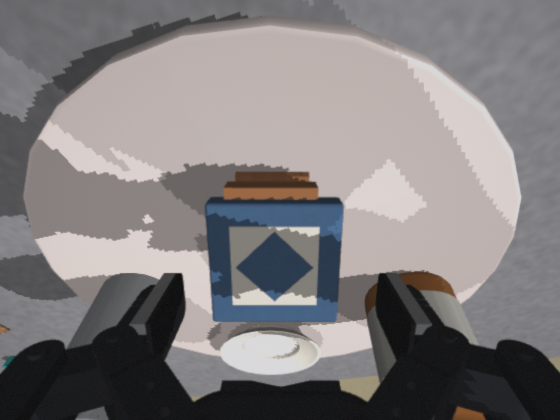

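```bash
cat > blue.py <<'E'
from fit import *
import sys
s=np.load(sys.argv[1]+".npy",allow_pickle=True).item();T=wristT(s,s["st"])
hsv=cv2.cvtColor(s["img"],cv2.COLOR_BGR2HSV)
m=cv2.inRange(hsv,(98,100,20),(125,255,255))
cc=max(cv2.findContours(m,0,2)[0],key=cv2.contourArea); M=np.zeros(m.shape,np.uint8);cv2.fillPoly(M,[cc],1)
p,f=fit(s,T,M,60,[617,205,-17.5],np.radians(25));print(p,f)
R=np.array(s["st"]["ee_rot"]);n=rot(np.radians(p[2]),np.radians(25))[:,2]
print("tool move to u-4n",R.T@(np.array([p[0],p[1],60])-4*n-s["st"]["position"]), "n in tool",R.T@n)
E
python3 blue.py w3
```

```text
[619.33220308 204.99398485 -17.15547197] 0.06767160973036124
tool move to u-4n [ 8.50342075 -3.05951935  5.20986173] n in tool [ 4.07509310e-04 -2.51733892e-03 -9.99996748e-01]
```

Request:
servo_tool(increments=[0.03, -0.01, 0.017, 0, 0, 0, 1, 0.03, -0.01, 0.017, 0, 0, 0, 1, 0, 0, 0, 0, 0, 0, 1, 0, 0, 0, 0, 0, 0, 1, 0, 0, 0, 0, 0, 0, 0.5, 0, 0, 0, 0, 0, 0, 0.5, 0, 0, 0, 0, 0, 0, 0.4])

```text
clock: 5.3
position: [620.8, 204.9, 57.0]
ee_rot: [[-0.864, 0.3, 0.404], [0.271, 0.954, -0.126], [-0.423, 0.0, -0.906]]
ft_force: [-0.0, 0.4, -0.7]
finger_gap: 59.8
gripper_force: 0.0
```

Request:
servo_tool(increments=[0, 0, 0, 0, 0, 0, 0.3, 0, 0, 0, 0, 0, 0, 0.2, 0, 0, 0, 0, 0, 0, 0, 0, 0, 0, 0, 0, 0, -1, 0, 0, 0, 0, 0, 0, -1])

```text
clock: 5.8
position: [620.9, 205.1, 57.6]
ee_rot: [[-0.864, 0.299, 0.404], [0.271, 0.954, -0.126], [-0.424, 0.001, -0.906]]
ft_force: [-2.3, 0.5, 6.1]
finger_gap: 56.3
gripper_force: 63.2
```

Request:
servo_tool(increments=[0, 0, -0.03, 0, 0, 0, -1, 0, 0, -0.05, 0, 0, 0, -1, 0, 0, -0.1, 0, 0, 0, -1, 0, 0, -0.15, 0, 0, 0, -1, 0, 0, -0.2, 0, 0, 0, -1, 0, 0, -0.2, 0, 0, 0, -1, 0, 0, 0, 0, 0, 0, -1, 0, 0, 0, 0, 0, 0, -1])

```text
clock: 6.6
position: [576.3, 219.2, 157.5]
ee_rot: [[-0.864, 0.299, 0.405], [0.271, 0.954, -0.125], [-0.424, 0.002, -0.906]]
ft_force: [0.3, -0.3, -1.3]
finger_gap: 56.2
gripper_force: 64.3
```

```bash
python3 look.py w4 coaster_top:66; python3 - <<'E'
from h import *
s=np.load("w4.npy",allow_pickle=True).item()["img"]
d=optics.snapshot("side")["img"][110:260,130:300]; d=cv2.resize(d,(476,420))
cv2.imwrite("pics/w4c.png",cv2.resize(np.hstack([s[:,100:460],d]),(780,392)))
E
```

```text
6.6 [576.3 219.2 157.5] [[-0.864, 0.299, 0.405], [0.271, 0.954, -0.125], [-0.424, 0.002, -0.906]] 56.246967978451856
coaster_top 0.7 [211, 214, 352, 342] [[704.3 180.8  66. ]]
  corners [[211.0, 217.0], [350.0, 217.0], [350.0, 342.0], [211.0, 342.0]] world [[608.0, 152.0], [641.0, 256.0], [858.0, 221.0], [806.0, 58.0]]
coaster_top 0.38 [124, 229, 209, 329] [[672.2  75.2  66. ]]
  corners [[121.0, 320.0], [169.0, 217.0], [216.0, 239.0], [169.0, 342.0]] world [[725.0, -12.0], [598.0, 120.0], [633.0, 145.0], [789.0, 10.0]]
```

View pics/w4c.png

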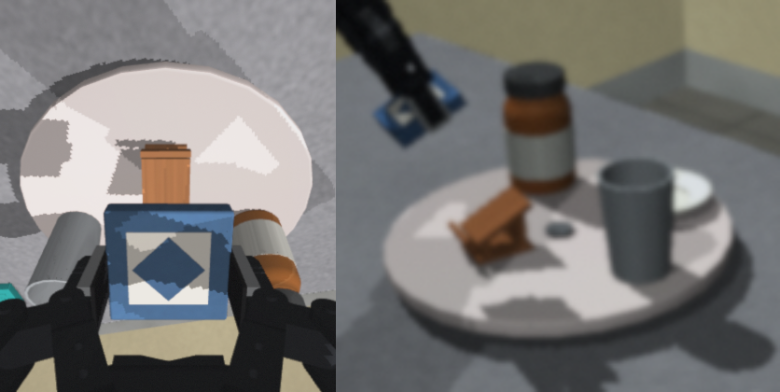

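Blue is held square between the fingers and the easel is empty. I'll level the tool and carry blue to a spot beside the pile, so the wrist camera can see the pile past it.

Request:
servo_tool(increments=[0, 0, -0.1, 0, 0.139, 0, -1, 0, 0, -0.1, 0, 0.139, 0, -1, 0, 0, -0.1, 0, 0.139, 0, -1, -0.19, -0.203, 0, 0, 0, 0, -1, -0.19, -0.203, 0, 0, 0, 0, -1, -0.19, -0.203, 0, 0, 0, 0, -1, -0.19, -0.203, 0, 0, 0, 0, -1, -0.19, -0.203, 0, 0, 0, 0, -1])

```text
clock: 7.55
position: [654.8, 32.6, 196.5]
ee_rot: [[-0.954, 0.3, -0.003], [0.3, 0.954, 0.0], [0.003, -0.001, -1.0]]
ft_force: [-0.0, 0.8, -0.7]
finger_gap: 56.5
gripper_force: 64.3
```

Request:
servo_tool(increments=[-0.19, -0.203, 0, 0, 0, 0, -1, -0.19, -0.203, 0, 0, 0, 0, -1, -0.19, -0.203, 0, 0, 0, 0, -1, 0, 0, 0, 0, 0, 0, -1, 0, 0, 0, 0, 0, 0, -1, 0, 0, 0, 0, 0, 0, -1, 0, 0, 0, 0, 0, 0, -1])

```text
clock: 8.25
position: [708.5, -76.7, 198.6]
ee_rot: [[-0.955, 0.298, -0.001], [0.298, 0.955, 0.0], [0.001, 0.0, -1.0]]
ft_force: [-0.6, 0.3, -1.9]
finger_gap: 56.4
gripper_force: 64.3
```

```bash
python3 look.py w5 coaster_mid:27 coaster_low:15 mat:3 container:64 coaster_top:150
```

```text
8.25 [708.5 -76.7 198.6] [[-0.955, 0.298, -0.001], [0.298, 0.955, 0.0], [0.001, 0.0, -1.0]] 56.38793308351173
coaster_mid 0.9 [1, 3, 32, 69] [[ 520.2 -248.1   27. ]]
  corners [[-0.0, 0.0], [35.0, 0.0], [35.0, 71.0], [0.0, 71.0]] world [[494.0, -246.0], [501.0, -220.0], [548.0, -248.0], [539.0, -276.0]]
coaster_mid 0.79 [0, 175, 73, 254] [[ 664.5 -315.1   27. ]]
  corners [[-7.0, 220.0], [21.0, 173.0], [78.0, 208.0], [49.0, 255.0]] world [[656.0, -358.0], [623.0, -307.0], [670.0, -273.0], [706.0, -325.0]]
coaster_mid 0.72 [120, 126, 196, 191] [[ 648.4 -178.8   27. ]]
  corners [[122.0, 133.0], [188.0, 122.0], [198.0, 185.0], [133.0, 196.0]] world [[616.0, -200.0], [625.0, -139.0], [683.0, -153.0], [674.0, -217.0]]
coaster_low 0.9 [135, 120, 201, 182] [[ 644.9 -171.1   15. ]]
  corners [[132.0, 126.0], [159.0, 94.0], [225.0, 148.0], [199.0, 180.0]] world [[613.0, -194.0], [594.0, -159.0], [658.0, -117.0], [681.0, -154.0]]
mat 0.85 [80, 58, 263, 231] [[ 640.9 -169.7    3. ]]
  corners [[79.0, 104.0], [216.0, 56.0], [265.0, 194.0], [128.0, 243.0]] world [[579.0, -239.0], [578.0, -98.0], [717.0, -96.0], [725.0, -258.0]]
container 0.73 [27, 2, 176, 58] [[ 547.2 -164.3   64. ]]
  corners [[24.0, 0.0], [176.0, 0.0], [176.0, 60.0], [24.0, 60.0]] world [[514.0, -208.0], [545.0, -105.0], [581.0, -120.0], [549.0, -229.0]]
coaster_top 0.89 [213, 214, 349, 344] [[737.5 -85.3 150. ]]
  corners [[210.0, 217.0], [350.0, 217.0], [350.0, 343.0], [210.0, 343.0]] world [[683.0, -114.0], [709.0, -33.0], [799.0, -55.0], [770.0, -148.0]]
```

View pics/w5.png

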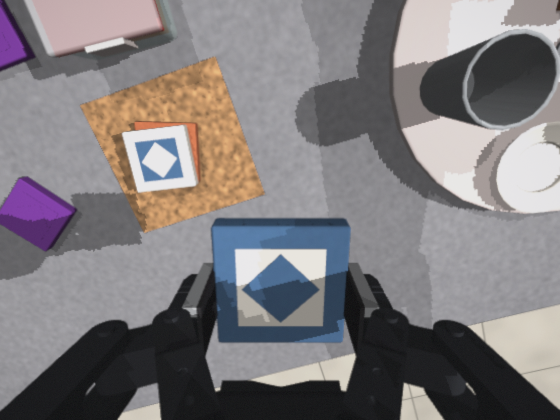

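```bash
cat > pile.py <<'E'
from fit import *
import sys
s=np.load(sys.argv[1]+".npy",allow_pickle=True).item();st=s["st"];T=wristT(s,st)
hsv=cv2.cvtColor(s["img"],cv2.COLOR_BGR2HSV)
def big(m,box):
    M=np.zeros(m.shape,np.uint8);x0,y0,x1,y1=box;M[y0:y1,x0:x1]=m[y0:y1,x0:x1]
    cc=max(cv2.findContours(M,0,2)[0],key=cv2.contourArea);h=cv2.convexHull(cc)
    o=np.zeros(m.shape,np.uint8);cv2.fillPoly(o,[h],1);print("rect",cv2.boundingRect(cc),cv2.contourArea(cc)/cv2.contourArea(h));return o
if __name__=="__main__":
    w=big(cv2.inRange(hsv,(0,0,120),(180,50,255)),(110,110,210,205))
    print("white",fit(s,T,w,15,[648,-177,-9]))
    t=cv2.inRange(hsv,(3,170,60),(14,255,255)); print("terr px",(t[110:205,110:210]>0).sum())
    L=big(cv2.bitwise_or(t,w*255),(110,110,210,205))
    from scipy.optimize import minimize
    c=big(cv2.inRange(hsv,(8,60,40),(22,255,255)),(70,50,275,240))
    print("mat",fit(s,T,c,0,[648,-170,0],pts=B*np.array([70/29,70/29,.25])))
    # held blue, tool frame
    b=big(cv2.inRange(hsv,(98,100,20),(125,255,255)),(200,205,360,350)); F=np.array(s["tool_from_camera"])
    R=np.diag([1,-1,-1.])
    for u in range(-20,13,4):
        # points in tool frame: coaster underside at tool z=-u? use pts flipped
        P=B*[1,1,-1]; p,f=fit(s,F,b,u,[0,0,0],pts=P); print("blue underside toolz",u,p.round(2),round(f,4))
E
python3 pile.py w5
```

```text
rect (122, 125, 76, 68) 0.9710200434061024
white (array([ 649.15545584, -178.86538161,  -10.52761464]), np.float64(0.021704645983954163))
terr px 0
rect (122, 125, 76, 68) 0.976924036422602
rect (80, 57, 185, 176) 0.9847347730637668
mat (array([ 648.27537055, -168.23374003,    1.04077649]), np.float64(0.00629598344517468))
rect (212, 219, 138, 123) 0.9815672529260813
blue underside toolz -20 [7.56 2.76 0.43] 0.2575
blue underside toolz -16 [6.06 0.87 0.21] 0.2081
blue underside toolz -12 [ 4.64 -1.23  0.05] 0.1568
blue underside toolz -8 [ 3.17 -0.14  0.  ] 0.1052
blue underside toolz -4 [ 1.73 -0.42  0.04] 0.0506
blue underside toolz 0 [ 0.3  -0.32  0.  ] 0.0203
blue underside toolz 4 [-1.46 -0.41  0.59] 0.0581
blue underside toolz 8 [-2.91  0.22  0.63] 0.1073
blue underside toolz 12 [-4.35 -2.37  0.59] 0.1526
```

The wrist view shows the white coaster at px (122..198,125..193) on terracotta, which shows along the top and right edges, on the mat at (80..265,57..233). Blue is held with its underside about 1–2 mm behind the TCP. Next I need the terracotta's pose.

```bash
cat > terr.py <<'E'
from pile import *
from scipy.optimize import minimize
print(hsv[124:128,150],hsv[135:150:5,196],hsv[100,140])
w,_=fit(s,T,big(cv2.inRange(hsv,(0,0,120),(180,50,255)),(110,110,210,205)),15,[649,-179,-10.5])
t=cv2.inRange(hsv,(3,140,60),(10,255,255)); t[:100]=0;t[210:]=0;t[:,:100]=0;t[:,215:]=0
t=cv2.morphologyEx(t,cv2.MORPH_OPEN,np.ones((2,2)));print((t>0).sum(),cv2.boundingRect(t))
sc=4; up=lambda m:cv2.resize(m.astype(np.uint8)*255,None,fx=sc,fy=sc)>127
tm=up(t>0)
def poly(p,z):
    P=B@rot(np.radians(p[2])).T+[p[0],p[1],z];h=cv2.convexHull(((proj(s,P,T)+.5)*sc-.5).astype(np.float32))
    im=np.zeros(tm.shape,np.uint8);cv2.fillConvexPoly(im,(h*16).round().astype(int),1,shift=4);return im>0
W=poly(w,15)
def cost(p):
    m=poly(p,3)&~W; return 1-(m&tm).sum()/(m|tm).sum()
best=min((minimize(cost,[w[0]+a,w[1]+b,y],method="Nelder-Mead",options=dict(initial_simplex=np.array([w[0]+a,w[1]+b,y])+np.array([[0,0,0],[3,0,0],[0,3,0],[0,0,4]]))) for a in(-3,2) for b in(-2,4) for y in(-18,-3)),key=lambda r:r.fun)
print("terr",best.x.round(1),best.fun)
E
python3 terr.py w5
```

```text
[[  9 152 210]
 [  9 150 212]
 [  9 152 210]
 [  9 148 209]] [[  9 148 155]
 [  9 151 172]
 [  9 151 186]] [ 15 119 150]
rect (122, 125, 76, 68) 0.9710200434061024
532 (135, 123, 66, 55)
terr [ 647.6 -174.4  -19. ] 0.26641860465116274
```

Request:
servo_tool(increments=[0.063, -0.247, 0, 0, 0, 0, -1, 0.063, -0.247, 0, 0, 0, 0, -1, 0.063, -0.247, 0.1, 0, 0, 0, -1, 0, 0, 0.25, 0, 0, 0, -1, 0, 0, 0.25, 0, 0, 0, -1, 0, 0, 0.25, 0, 0, 0, -1, 0, 0, 0.17, 0, 0, 0, -1, 0, 0, 0, 0, 0, 0, -1])

```text
clock: 9.35
position: [644.8, -174.3, 40.0]
ee_rot: [[-0.954, 0.299, -0.01], [0.299, 0.954, 0.004], [0.011, 0.001, -1.0]]
ft_force: [-1.0, 0.4, -1.8]
finger_gap: 56.5
gripper_force: 64.2
```

Request:
servo_tool(increments=[0, 0, 0, 0, 0, 0, -1, 0, 0, 0, 0, 0, 0, -1, 0, 0, 0, 0, 0, 0, -1])

```text
clock: 9.65
position: [650.2, -176.2, 49.0]
ee_rot: [[-0.954, 0.299, 0.005], [0.299, 0.954, -0.002], [-0.005, -0.0, -1.0]]
ft_force: [-0.1, 0.5, -1.3]
finger_gap: 56.3
gripper_force: 64.3
```

Request:
servo_tool(increments=[0.015, 0.007, 0, 0, 0, 0, -1, 0, 0, 0.04, 0, 0, 0, -1, 0, 0, 0.03, 0, 0, 0, -1, 0, 0, 0, 0, 0, 0, -1, 0, 0, 0, 0, 0, 0, -1, 0, 0, 0, 0, 0, 0, -1])

```text
clock: 10.25
position: [646.7, -174.0, 35.2]
ee_rot: [[-0.954, 0.299, -0.0], [0.299, 0.954, 0.0], [0.0, 0.0, -1.0]]
ft_force: [0.7, -0.0, 0.5]
finger_gap: 56.6
gripper_force: 64.3
```

```bash
python3 - <<'E'
from h import *
s=monitor.observe();print(s["position"],s["ft_force"],s["ee_rot"][:,2])
d=optics.snapshot("side")["img"][200:320,280:420]; e=optics.snapshot("scene")["img"][140:260,180:320]
cv2.imwrite("pics/p6.png",cv2.resize(np.hstack([d,e]),(798,342)) if 0 else cv2.resize(np.hstack([d,e]),None,fx=2.8,fy=2.8))
E
```

```text
[ 646.66666603 -174.01692579   35.2242379 ] [ 0.68419178 -0.04499395  0.47736151] [-8.94251553e-05  9.67057797e-05 -9.99999991e-01]
```

Request:
servo_tool(increments=[-0.008, 0, 0.02, 0, 0, 0, -1, 0, 0, 0.02, 0, 0, 0, -1, 0, 0, 0, 0, 0, 0, -1, 0, 0, 0, 0, 0, 0, -1])

```text
clock: 10.75
position: [647.6, -174.3, 29.0]
ee_rot: [[-0.954, 0.299, -0.001], [0.299, 0.954, 0.0], [0.001, 0.0, -1.0]]
ft_force: [-0.2, -0.6, -1.0]
finger_gap: 56.3
gripper_force: 64.3
```

Request:
servo_tool(increments=[0, 0, 0.01, 0, 0, 0, -1, 0, 0, 0, 0, 0, 0, -1, 0, 0, 0, 0, 0, 0, -1])

```text
clock: 11.05
position: [647.8, -174.3, 27.8]
ee_rot: [[-0.954, 0.299, -0.0], [0.299, 0.954, 0.0], [0.0, 0.0, -1.0]]
ft_force: [0.0, -0.2, -0.5]
finger_gap: 56.2
gripper_force: 64.3
```

Request:
servo_tool(increments=[0, 0, 0.007, 0, 0, 0, -1, 0, 0, 0, 0, 0, 0, -1, 0, 0, 0, 0, 0, 0, -1])

```text
clock: 11.35
position: [647.8, -174.3, 26.7]
ee_rot: [[-0.954, 0.299, -0.0], [0.299, 0.954, 0.0], [0.0, 0.0, -1.0]]
ft_force: [0.2, 0.9, -1.1]
finger_gap: 56.8
gripper_force: 64.3
```

Request:
servo_tool(increments=[0, 0, 0.006, 0, 0, 0, -1, 0, 0, 0, 0, 0, 0, -1, 0, 0, 0, 0, 0, 0, -1])

```text
clock: 11.65
position: [647.8, -174.3, 25.8]
ee_rot: [[-0.954, 0.299, -0.0], [0.299, 0.954, 0.0], [0.0, 0.0, -1.0]]
ft_force: [-0.4, 0.7, -1.3]
finger_gap: 56.6
gripper_force: 64.3
```

Request:
servo_tool(increments=[0, 0, 0.006, 0, 0, 0, -1, 0, 0, 0, 0, 0, 0, -1, 0, 0, 0, 0, 0, 0, -1])

```text
clock: 11.95
position: [647.8, -174.4, 25.0]
ee_rot: [[-0.954, 0.299, -0.0], [0.299, 0.954, 0.0], [0.0, 0.0, -1.0]]
ft_force: [-0.7, 0.1, -0.5]
finger_gap: 56.4
gripper_force: 64.3
```

Request:
servo_tool(increments=[0, 0, 0.005, 0, 0, 0, -1, 0, 0, 0, 0, 0, 0, -1, 0, 0, 0, 0, 0, 0, -1])

```text
clock: 12.25
position: [647.8, -174.3, 24.2]
ee_rot: [[-0.954, 0.299, -0.0], [0.299, 0.954, 0.0], [0.0, 0.0, -1.0]]
ft_force: [0.2, 0.6, -1.3]
finger_gap: 56.3
gripper_force: 64.3
```

Request:
servo_tool(increments=[0, 0, 0.005, 0, 0, 0, -1, 0, 0, 0, 0, 0, 0, -1, 0, 0, 0, 0, 0, 0, -1])

```text
clock: 12.55
position: [647.8, -174.3, 23.4]
ee_rot: [[-0.954, 0.299, -0.0], [0.299, 0.954, 0.0], [0.0, 0.0, -1.0]]
ft_force: [0.2, -0.8, -0.2]
finger_gap: 56.8
gripper_force: 64.3
```

Request:
servo_tool(increments=[0, 0, 0.005, 0, 0, 0, -1, 0, 0, 0, 0, 0, 0, -1, 0, 0, 0, 0, 0, 0, -1])

```text
clock: 12.85
position: [647.9, -174.4, 23.2]
ee_rot: [[-0.954, 0.299, 0.0], [0.299, 0.954, -0.0], [-0.0, 0.0, -1.0]]
ft_force: [-1.1, -0.5, 1.3]
finger_gap: 56.0
gripper_force: 64.4
```

```bash
python3 look.py w6 coaster_top:39; python3 - <<'E'
from h import *
d=optics.snapshot("side")["img"][210:310,290:410]; e=optics.snapshot("scene")["img"][150:250,190:310]
cv2.imwrite("pics/p7.png",cv2.resize(np.hstack([d,e]),None,fx=3.3,fy=3.3))
E
```

```text
12.85 [ 647.9 -174.4   23.2] [[-0.954, 0.299, 0.0], [0.299, 0.954, -0.0], [-0.0, 0.0, -1.0]] 55.969620459917536
coaster_top 0.67 [212, 217, 349, 342] [[ 641.2 -172.6   39. ]]
  corners [[211.0, 218.0], [350.0, 218.0], [350.0, 343.0], [211.0, 343.0]] world [[606.0, -191.0], [623.0, -137.0], [682.0, -152.0], [663.0, -213.0]]
```

View pics/p7.png

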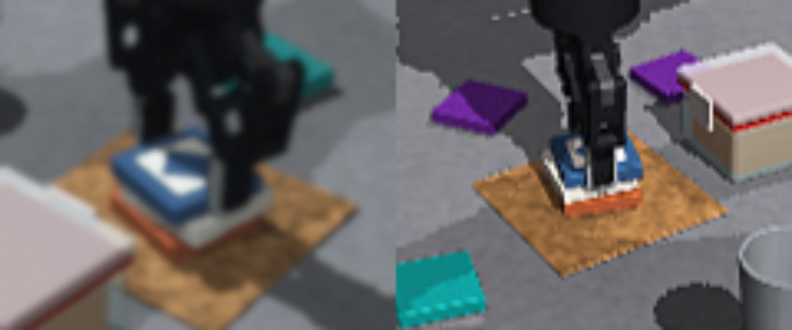

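Blue rests on white: the force is rising (about 1 N) and z has stopped. Release it.

Request:
servo_tool(increments=[0, 0, 0, 0, 0, 0, 0.45, 0, 0, 0, 0, 0, 0, 0.6, 0, 0, 0, 0, 0, 0, 1, 0, 0, 0, 0, 0, 0, 1, 0, 0, 0, 0, 0, 0, 1, 0, 0, 0, 0, 0, 0, 1])

```text
clock: 13.65
position: [647.8, -174.4, 22.7]
ee_rot: [[-0.954, 0.299, 0.0], [0.299, 0.954, 0.0], [-0.0, 0.0, -1.0]]
ft_force: [-0.5, 0.1, 0.1]
finger_gap: 85.1
gripper_force: 0.0
```

```bash
python3 - <<'E'
from h import *
s=monitor.observe();print(s["q"].round(2),s["position"],s["finger_gap"])
E
python3 look.py w7 coaster_top:39
cat > held.py <<'E'
from fit import *
import sys
s=np.load(sys.argv[1]+".npy",allow_pickle=True).item();T=wristT(s,s["st"])
hsv=cv2.cvtColor(s["img"],cv2.COLOR_BGR2HSV);m=cv2.inRange(hsv,(98,100,20),(125,255,255))
c=cv2.convexHull(max(cv2.findContours(m,0,2)[0],key=cv2.contourArea));M=np.zeros(m.shape,np.uint8);cv2.fillPoly(M,[c],1)
print("blue on pile",fit(s,T,M,27,[648,-175,-17.4]))
E
python3 held.py w6; python3 held.py w7
```

```text
[-0.35  0.47  1.32  0.    1.35 -1.61] [ 647.80204776 -174.35365071   22.68896529] 85.13565244151707
13.65 [ 647.8 -174.4   22.7] [[-0.954, 0.299, 0.0], [0.299, 0.954, 0.0], [-0.0, 0.0, -1.0]] 85.13565244151707
coaster_top 0.55 [211, 214, 352, 343] [[ 640.5 -171.8   39. ]]
  corners [[211.0, 218.0], [350.0, 218.0], [350.0, 345.0], [211.0, 345.0]] world [[605.0, -191.0], [622.0, -137.0], [683.0, -152.0], [663.0, -213.0]]
blue on pile (array([ 646.22140254, -174.22946495,  -17.594228  ]), np.float64(0.0517430211389619))
blue on pile (array([ 646.39559289, -174.27325088,  -17.46043486]), np.float64(0.05873860210074999))
```

Request:
servo_tool(increments=[0, 0, 0.04, 0, 0, 0, 1, 0, 0, 0.04, 0, 0, 0, 1, 0, 0, 0.03, 0, 0, 0, 1, 0, 0, 0.01, 0, 0, 0, 1, 0, 0, 0, 0, 0, 0, 1, 0, 0, 0, 0, 0, 0, 1])

```text
clock: 14.35
position: [647.9, -174.4, 4.8]
ee_rot: [[-0.954, 0.299, 0.0], [0.299, 0.954, 0.0], [-0.0, 0.0, -1.0]]
ft_force: [0.6, -0.4, -0.5]
finger_gap: 85.8
gripper_force: 0.0
```

Request:
servo_tool(increments=[0, 0, 0, 0, 0, 0, 0.7, 0, 0, 0, 0, 0, 0, 0.6, 0, 0, 0, 0, 0, 0, 0.5, 0, 0, 0, 0, 0, 0, 0.4, 0, 0, 0, 0, 0, 0, 0.3, 0, 0, 0, 0, 0, 0, 0.1, 0, 0, 0, 0, 0, 0, -1, 0, 0, 0, 0, 0, 0, -1])

```text
clock: 15.15
position: [648.5, -174.4, 6.2]
ee_rot: [[-0.954, 0.299, 0.002], [0.299, 0.954, -0.0], [-0.002, 0.0, -1.0]]
ft_force: [-0.8, 0.3, 6.0]
finger_gap: 57.5
gripper_force: 63.4
```

```bash
python3 look.py w8 coaster_top:39;python3 held.py w8; python3 - <<'E'
from h import *
d=optics.snapshot("side")["img"][210:310,290:410]; e=optics.snapshot("scene")["img"][150:250,190:310]
cv2.imwrite("pics/p8.png",cv2.resize(np.hstack([d,e]),None,fx=3.3,fy=3.3))
E
```

```text
15.15 [ 648.5 -174.4    6.2] [[-0.954, 0.299, 0.002], [0.299, 0.954, -0.0], [-0.002, 0.0, -1.0]] 57.536675227829384
coaster_top 0.7 [200, 232, 358, 374] [[ 641.9 -173.    39. ]]
  corners [[201.0, 234.0], [360.0, 234.0], [360.0, 373.0], [201.0, 373.0]] world [[606.0, -191.0], [623.0, -137.0], [683.0, -151.0], [664.0, -214.0]]
blue on pile (array([ 647.32591389, -174.46135943,  -17.8030567 ]), np.float64(0.045354273576791004))
```

Request:
servo_tool(increments=[0, 0, 0, 0, 0, 0, 0.5, 0, 0, 0, 0, 0, 0, 1, 0, 0, 0, 0, 0, 0, 1, 0, 0, 0, 0, 0, 0, 1, 0, 0, -0.07, 0, 0, 0, 1, 0, 0, -0.09, 0, 0, 0, 1, 0, 0, -0.09, 0, 0, 0.1, 1, 0, 0, 0, 0, 0, 0.14, 1])

```text
clock: 16.15
position: [650.2, -175.2, 47.1]
ee_rot: [[-0.847, 0.532, 0.007], [0.532, 0.847, -0.002], [-0.007, 0.002, -1.0]]
ft_force: [0.7, 0.1, -0.1]
finger_gap: 85.2
gripper_force: 0.0
```

Request:
servo_tool(increments=[0, 0, 0, 0, 0, 0.14, 1, 0, 0, 0, 0, 0, 0.14, 1, 0, 0, 0, 0, 0, 0.14, 1, 0, 0, 0, 0, 0, 0.14, 1, 0, 0, 0, 0, 0, 0.14, 1, 0, 0, 0, 0, 0, 0.14, 1, 0, 0, 0, 0, 0, 0.14, 1, 0, 0, 0, 0, 0, 0.14, 1])

```text
clock: 16.95
position: [648.6, -174.6, 44.3]
ee_rot: [[0.163, 0.987, 0.002], [0.987, -0.163, -0.001], [-0.0, 0.003, -1.0]]
ft_force: [0.5, 0.1, -0.0]
finger_gap: 85.2
gripper_force: 0.0
```

Request:
servo_tool(increments=[0, 0, 0, 0, 0, 0.14, 1, 0, 0, 0, 0, 0, 0, 1, 0, 0, 0, 0, 0, 0, 1, 0, 0, 0, 0, 0, 0, 1, 0, 0, 0, 0, 0, 0, 1])

```text
clock: 17.45
position: [647.9, -174.4, 42.6]
ee_rot: [[0.298, 0.954, 0.0], [0.954, -0.298, -0.0], [0.0, 0.0, -1.0]]
ft_force: [-0.3, 1.2, -0.2]
finger_gap: 85.3
gripper_force: 0.0
```

```bash
python3 look.py w9 coaster_top:39;python3 held.py w9; python3 - <<'E'
from h import *
s=monitor.observe(); print(np.degrees(np.arctan2(s["ee_rot"][1,1],s["ee_rot"][0,1])),s["q"][5])
E
```

```text
17.45 [ 647.9 -174.4   42.6] [[0.298, 0.954, 0.0], [0.954, -0.298, -0.0], [0.0, 0.0, -1.0]] 85.28133061330318
coaster_top 0.97 [221, 204, 337, 321] [[ 648.6 -170.2   39. ]]
  corners [[216.0, 320.0], [217.0, 207.0], [339.0, 209.0], [338.0, 322.0]] world [[607.0, -192.0], [630.0, -134.0], [683.0, -152.0], [667.0, -212.0]]
blue on pile (array([ 646.03414829, -175.05411611,  -17.37710898]), np.float64(0.05057023228922852))
-17.38512043607992 -0.04405332569284833
```

View pics/w9.png

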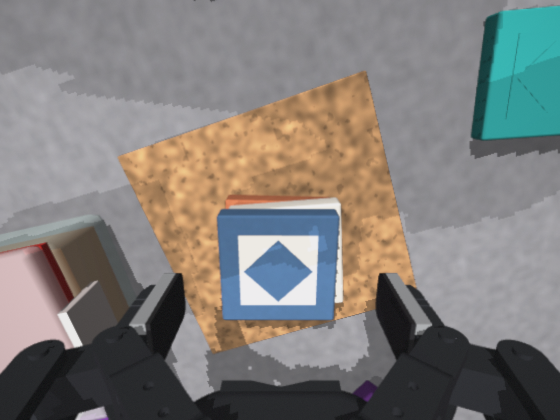

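The wrist view shows blue square at (218..340,210..320), but white is still turned about 3° (right edge at (340,198)–(343,303)). The first squeeze only partly caught it. I'll go lower for the crosswise squeeze and hold longer.

Request:
servo_tool(increments=[0, 0, 0.08, 0, 0, 0, 1, 0, 0, 0.08, 0, 0, 0, 1, 0, 0, 0.06, 0, 0, 0, 1, 0, 0, 0.04, 0, 0, 0, 1, 0, 0, 0.014, 0, 0, 0, 1, 0, 0, 0, 0, 0, 0, 1, 0, 0, 0, 0, 0, 0, 1])

```text
clock: 18.25
position: [648.2, -174.5, 1.6]
ee_rot: [[0.299, 0.954, 0.001], [0.954, -0.299, -0.0], [0.0, 0.001, -1.0]]
ft_force: [-0.0, 0.7, 0.5]
finger_gap: 85.4
gripper_force: 0.0
```

Request:
servo_tool(increments=[0, 0, 0, 0, 0, 0, 0.7, 0, 0, 0, 0, 0, 0, 0.6, 0, 0, 0, 0, 0, 0, 0.5, 0, 0, 0, 0, 0, 0, 0.45, 0, 0, 0, 0, 0, 0, 0.4, 0, 0, 0, 0, 0, 0, 0.38])

```text
clock: 18.85
position: [647.3, -174.3, 2.4]
ee_rot: [[0.299, 0.954, -0.001], [0.954, -0.299, 0.0], [-0.0, -0.001, -1.0]]
ft_force: [-3.4, 0.9, 5.9]
finger_gap: 59.1
gripper_force: 4.3
```

Request:
servo_tool(increments=[0, 0, 0, 0, 0, 0, 0.3, 0, 0, 0, 0, 0, 0, 0, 0, 0, 0, 0, 0, 0, -1, 0, 0, 0, 0, 0, 0, -1, 0, 0, 0, 0, 0, 0, -1, 0, 0, 0, 0, 0, 0, -1])

```text
clock: 19.45
position: [647.7, -174.4, 2.7]
ee_rot: [[0.299, 0.954, 0.0], [0.954, -0.299, -0.0], [-0.0, 0.0, -1.0]]
ft_force: [-2.3, 1.6, 6.4]
finger_gap: 57.5
gripper_force: 65.0
```

Request:
servo_tool(increments=[0, 0, 0, 0, 0, 0, 0.5, 0, 0, 0, 0, 0, 0, 1, 0, 0, 0, 0, 0, 0, 1, 0, 0, -0.08, 0, 0, 0, 1, 0, 0, -0.1, 0, 0, 0, 1, 0, 0, -0.1, 0, 0, -0.1, 1, 0, 0, 0, 0, 0, -0.14, 1, 0, 0, 0, 0, 0, -0.14, 1])

```text
clock: 20.25
position: [649.3, -174.8, 46.4]
ee_rot: [[-0.1, 0.995, 0.005], [0.995, 0.1, -0.002], [-0.002, 0.004, -1.0]]
ft_force: [-0.1, 0.5, -0.7]
finger_gap: 85.4
gripper_force: 0.0
```

Request:
servo_tool(increments=[0, 0, 0, 0, 0, -0.14, 1, 0, 0, 0, 0, 0, -0.14, 1, 0, 0, 0, 0, 0, -0.14, 1, 0, 0, 0, 0, 0, -0.14, 1, 0, 0, 0, 0, 0, -0.14, 1, 0, 0, 0, 0, 0, -0.14, 1, 0, 0, 0, 0, 0, -0.14, 1, 0, 0, 0, 0, 0, -0.14, 1])

```text
clock: 21.05
position: [648.6, -174.6, 45.3]
ee_rot: [[-0.956, 0.294, 0.003], [0.294, 0.956, -0.001], [-0.003, -0.0, -1.0]]
ft_force: [-0.2, -0.8, 0.3]
finger_gap: 85.3
gripper_force: 0.0
```

Request:
servo_tool(increments=[0, 0, 0, 0, 0, 0, 1, 0, 0, 0, 0, 0, 0, 1, 0, 0, 0, 0, 0, 0, 1])

```text
clock: 21.35
position: [648.1, -174.5, 43.9]
ee_rot: [[-0.954, 0.301, 0.001], [0.301, 0.954, -0.0], [-0.001, 0.0, -1.0]]
ft_force: [-0.4, -0.1, -0.2]
finger_gap: 85.3
gripper_force: 0.0
```

```bash
python3 look.py w10 coaster_top:39;python3 held.py w10; python3 - <<'E'
from h import *
s=monitor.observe(); print(np.degrees(np.arctan2(s["ee_rot"][1,1],s["ee_rot"][0,1])))
im=np.load("w10.npy",allow_pickle=True).item()["img"]
cv2.imwrite("pics/c10.png",cv2.resize(im[180:340,190:370],None,fx=3.6,fy=3.6,interpolation=2))
E
```

```text
21.35 [ 648.1 -174.5   43.9] [[-0.954, 0.301, 0.001], [0.301, 0.954, -0.0], [-0.001, 0.0, -1.0]] 85.28359529180969
coaster_top 0.73 [221, 205, 342, 318] [[ 643.6 -172.7   39. ]]
  corners [[222.0, 208.0], [342.0, 208.0], [342.0, 318.0], [222.0, 318.0]] world [[609.0, -191.0], [625.0, -138.0], [684.0, -153.0], [665.0, -212.0]]
coaster_top 0.69 [227, 200, 336, 207] [[ 615.1 -163.6   39. ]]
  corners [[227.0, 199.0], [338.0, 199.0], [338.0, 208.0], [227.0, 208.0]] world [[605.0, -187.0], [621.0, -138.0], [625.0, -139.0], [609.0, -189.0]]
blue on pile (array([ 648.64584732, -174.4313362 ,  -17.50933813]), np.float64(0.057288191733503635))
72.5042906380869
```

View pics/c10.png

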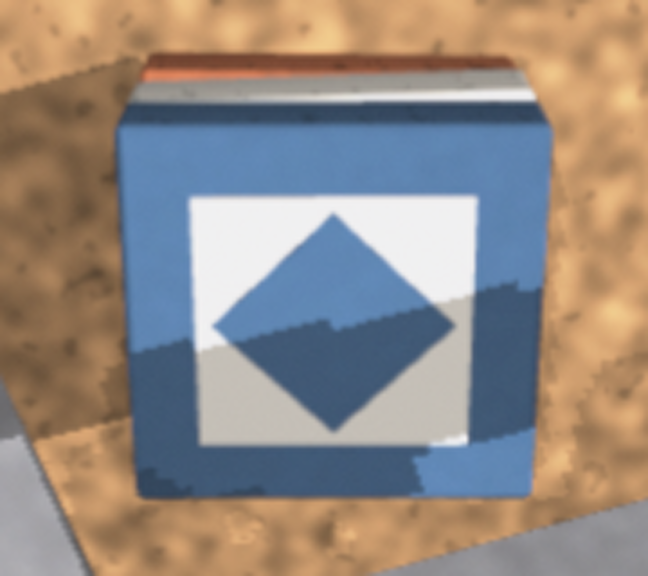

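White is still turned about 2°, with its band tilted over the blue edge, while blue and terracotta look parallel. Squeezing off-centre near each end of the edges gives more leverage, so I'll do that in both directions. That was my last picture, so from here I check by numbers.

Request:
servo_tool(increments=[0.113, 0, 0.08, 0, 0, 0, 1, 0, 0, 0.08, 0, 0, 0, 1, 0, 0, 0.06, 0, 0, 0, 1, 0, 0, 0.04, 0, 0, 0, 1, 0, 0, 0.014, 0, 0, 0, 1, 0, 0, 0, 0, 0, 0, 1, 0, 0, 0, 0, 0, 0, 1])

```text
clock: 22.15
position: [632.2, -169.5, 2.5]
ee_rot: [[-0.954, 0.3, 0.001], [0.3, 0.954, -0.0], [-0.001, 0.0, -1.0]]
ft_force: [1.1, -0.2, -0.2]
finger_gap: 85.5
gripper_force: 0.0
```

Request:
servo_tool(increments=[0, 0, 0, 0, 0, 0, 0.6, 0, 0, 0, 0, 0, 0, 0.5, 0, 0, 0, 0, 0, 0, 0.4, 0, 0, 0, 0, 0, 0, 0.3, 0, 0, 0, 0, 0, 0, -1, 0, 0, 0, 0, 0, 0, -1, 0, 0, 0, 0, 0, 0, -1])

```text
clock: 22.85
position: [632.2, -169.2, 2.9]
ee_rot: [[-0.954, 0.299, 0.002], [0.299, 0.954, -0.0], [-0.001, 0.0, -1.0]]
ft_force: [-0.5, 1.5, 4.6]
finger_gap: 57.2
gripper_force: 64.7
```

Request:
servo_tool(increments=[0, 0, 0, 0, 0, 0, 0.5, 0, 0, 0, 0, 0, 0, 1, 0, 0, 0, 0, 0, 0, 1, -0.076, 0, 0, 0, 0, 0, 1, -0.076, 0, 0, 0, 0, 0, 1, -0.074, 0, 0, 0, 0, 0, 1, 0, 0, 0, 0, 0, 0, 1, 0, 0, 0, 0, 0, 0, 1])

```text
clock: 23.65
position: [663.4, -179.3, 1.4]
ee_rot: [[-0.954, 0.3, -0.001], [0.3, 0.954, 0.0], [0.001, 0.0, -1.0]]
ft_force: [-0.1, -0.1, -0.0]
finger_gap: 85.5
gripper_force: 0.0
```

Request:
servo_tool(increments=[0, 0, 0, 0, 0, 0, 0.6, 0, 0, 0, 0, 0, 0, 0.5, 0, 0, 0, 0, 0, 0, 0.4, 0, 0, 0, 0, 0, 0, 0.3, 0, 0, 0, 0, 0, 0, -1, 0, 0, 0, 0, 0, 0, -1, 0, 0, 0, 0, 0, 0, -1])

```text
clock: 24.35
position: [664.0, -179.5, 2.5]
ee_rot: [[-0.954, 0.3, 0.0], [0.3, 0.954, -0.0], [-0.0, 0.0, -1.0]]
ft_force: [-0.6, -0.6, 3.1]
finger_gap: 57.5
gripper_force: 64.7
```

Open, recentre (+17 mm), lift, turn +90°, then the two off-centre cross squeezes.

Request:
servo_tool(increments=[0, 0, 0, 0, 0, 0, 0.5, 0, 0, 0, 0, 0, 0, 1, 0, 0, 0, 0, 0, 0, 1, 0, 0, -0.08, 0, 0, 0, 1, 0.113, 0, -0.1, 0, 0, 0, 1, 0, 0, -0.1, 0, 0, 0.1, 1, 0, 0, 0, 0, 0, 0.14, 1, 0, 0, 0, 0, 0, 0.14, 1])

```text
clock: 25.15
position: [648.7, -174.6, 46.4]
ee_rot: [[-0.76, 0.65, 0.003], [0.65, 0.76, -0.001], [-0.003, 0.001, -1.0]]
ft_force: [0.2, 0.3, -0.9]
finger_gap: 85.4
gripper_force: 0.0
```

Request:
servo_tool(increments=[0, 0, 0, 0, 0, 0.14, 1, 0, 0, 0, 0, 0, 0.14, 1, 0, 0, 0, 0, 0, 0.14, 1, 0, 0, 0, 0, 0, 0.14, 1, 0, 0, 0, 0, 0, 0.14, 1, 0, 0, 0, 0, 0, 0.14, 1, 0, 0, 0, 0, 0, 0.14, 1, 0, 0, 0, 0, 0, 0.14, 1])

```text
clock: 25.95
position: [648.2, -174.4, 45.1]
ee_rot: [[0.305, 0.952, 0.001], [0.952, -0.305, -0.0], [0.0, 0.001, -1.0]]
ft_force: [0.5, -0.2, -0.9]
finger_gap: 85.5
gripper_force: 0.0
```

Request:
servo_tool(increments=[0, 0, 0, 0, 0, 0, 1, 0, 0, 0, 0, 0, 0, 1, 0, 0, 0, 0, 0, 0, 1, 0, 0, 0, 0, 0, 0, 1])

```text
clock: 26.35
position: [647.8, -174.3, 44.2]
ee_rot: [[0.298, 0.954, 0.0], [0.954, -0.298, 0.0], [0.0, 0.0, -1.0]]
ft_force: [0.3, -0.3, 0.3]
finger_gap: 85.5
gripper_force: 0.0
```

```bash
cat > chk.py <<'E'
from fit import *
import sys
st=monitor.observe();s=optics.snapshot("wrist");s["st"]=st;np.save(sys.argv[1]+".npy",s,allow_pickle=True);T=wristT(s,st)
print(st["position"].round(1),np.degrees(np.arctan2(st["ee_rot"][1,1],st["ee_rot"][0,1])).round(2))
hsv=cv2.cvtColor(s["img"],cv2.COLOR_BGR2HSV)
m=cv2.inRange(hsv,(98,100,20),(125,255,255));c=cv2.convexHull(max(cv2.findContours(m,0,2)[0],key=cv2.contourArea));M=np.zeros(m.shape,np.uint8);cv2.fillPoly(M,[c],1)
print("blue",fit(s,T,M,27,[648,-174.5,-17.4]))
x,y,w,h=cv2.boundingRect(c);print("rect",x,y,w,h)
# upper boundaries of the blue / white / terracotta bands per column
H,S,V=[hsv[...,i].astype(int) for i in range(3)]
blue=(H>98)&(H<125)&(S>100); terr=(H<=10)&(S>140); white=(S<45)
cols=np.arange(x+8,x+w-8,2); E={"blue":[], "white":[], "terr":[]}
for u in cols:
    v=y+8
    while blue[v,u]: v-=1
    E["blue"].append(v); v-=1
    while white[v,u] or not terr[v,u] and v>y-12 and white[v-1,u]: v-=1
    E["white"].append(v); v-=1
    while terr[v,u] or terr[v-1,u]: v-=1
    E["terr"].append(v)
for k,z in (("blue",27),("white",15),("terr",3)):
    a=np.array(E[k]); P=onz(s,np.c_[cols,a+.5],z,T); q=np.polyfit(cols,a,1)
    R=st["ee_rot"]; L=(P-st["position"])@R; g=np.polyfit(L[:,1],L[:,0],1)
    r=np.abs(L[:,0]-np.polyval(g,L[:,1])); ok=r<1.5; g=np.polyfit(L[ok,1],L[ok,0],1)
    print(k,"lower-edge: tool x at y=0 %.1f, skew deg %.2f"%(g[1],np.degrees(np.arctan(g[0]))), ok.mean().round(2), a[::8])
E
python3 chk.py w11
```

```text
[ 647.8 -174.3   44.2] -17.36
blue (array([ 647.15177391, -176.15710727,  -17.33300787]), np.float64(0.057428303779892276))
rect 222 210 119 108
blue lower-edge: tool x at y=0 27.1, skew deg 0.00 1.0 [209 209 209 209 209 209 209]
white lower-edge: tool x at y=0 27.6, skew deg 0.62 1.0 [202 202 201 201 201 201 201]
terr lower-edge: tool x at y=0 27.6, skew deg -0.13 0.98 [198 195 195 195 195 195 195]
```

White's skew is down to 0.6°, and the edges on that side are flush within about 0.5 mm. Now the crosswise squeezes.

Request:
servo_tool(increments=[0.113, 0, 0.08, 0, 0, 0, 1, 0, 0, 0.08, 0, 0, 0, 1, 0, 0, 0.06, 0, 0, 0, 1, 0, 0, 0.04, 0, 0, 0, 1, 0, 0, 0.02, 0, 0, 0, 1, 0, 0, 0, 0, 0, 0, 1, 0, 0, 0, 0, 0, 0, 1])

```text
clock: 27.1
position: [653.1, -158.5, 2.4]
ee_rot: [[0.3, 0.954, 0.001], [0.954, -0.3, -0.0], [0.0, 0.001, -1.0]]
ft_force: [0.3, 0.5, -0.1]
finger_gap: 85.0
gripper_force: 0.0
```

Request:
servo_tool(increments=[0, 0, 0, 0, 0, 0, 0.6, 0, 0, 0, 0, 0, 0, 0.5, 0, 0, 0, 0, 0, 0, 0.4, 0, 0, 0, 0, 0, 0, 0.3, 0, 0, 0, 0, 0, 0, -1, 0, 0, 0, 0, 0, 0, -1, 0, 0, 0, 0, 0, 0, -1])

```text
clock: 27.8
position: [653.4, -158.4, 2.7]
ee_rot: [[0.299, 0.954, 0.001], [0.954, -0.299, -0.0], [0.0, 0.001, -1.0]]
ft_force: [-0.0, 0.1, 4.1]
finger_gap: 56.8
gripper_force: 64.9
```

Request:
servo_tool(increments=[0, 0, 0, 0, 0, 0, 0.5, 0, 0, 0, 0, 0, 0, 1, 0, 0, 0, 0, 0, 0, 1, -0.076, 0, 0, 0, 0, 0, 1, -0.076, 0, 0, 0, 0, 0, 1, -0.074, 0, 0, 0, 0, 0, 1, 0, 0, 0, 0, 0, 0, 1, 0, 0, 0, 0, 0, 0, 1])

```text
clock: 28.6
position: [642.5, -191.2, 2.1]
ee_rot: [[0.301, 0.954, 0.0], [0.954, -0.301, 0.0], [0.0, 0.0, -1.0]]
ft_force: [0.0, -0.4, 0.0]
finger_gap: 85.5
gripper_force: 0.0
```

Request:
servo_tool(increments=[0, 0, 0, 0, 0, 0, 0.6, 0, 0, 0, 0, 0, 0, 0.5, 0, 0, 0, 0, 0, 0, 0.4, 0, 0, 0, 0, 0, 0, 0.3, 0, 0, 0, 0, 0, 0, -1, 0, 0, 0, 0, 0, 0, -1, 0, 0, 0, 0, 0, 0, -1])

```text
clock: 29.3
position: [643.1, -190.3, 2.4]
ee_rot: [[0.299, 0.954, 0.001], [0.954, -0.299, 0.0], [0.0, 0.001, -1.0]]
ft_force: [0.6, 2.0, 0.7]
finger_gap: 57.3
gripper_force: 65.1
```

Request:
servo_tool(increments=[0, 0, 0, 0, 0, 0, 0.5, 0, 0, 0, 0, 0, 0, 1, 0, 0, 0, 0, 0, 0, 1, 0, 0, -0.08, 0, 0, 0, 1, 0.113, 0, -0.1, 0, 0, 0, 1, 0, 0, -0.1, 0, 0, 0, 1, 0, 0, 0, 0, 0, 0, 1, 0, 0, 0, 0, 0, 0, 1])

```text
clock: 30.1
position: [648.6, -174.4, 45.7]
ee_rot: [[0.299, 0.954, 0.003], [0.954, -0.299, -0.001], [-0.0, 0.003, -1.0]]
ft_force: [0.2, 0.1, -0.4]
finger_gap: 85.4
gripper_force: 0.0
```

Request:
servo_tool(increments=[0, 0, 0, 0, 0, 0, 1, 0, 0, 0, 0, 0, 0, 1, 0, 0, 0, 0, 0, 0, 1])

```text
clock: 30.4
position: [647.2, -174.4, 43.0]
ee_rot: [[0.3, 0.954, -0.002], [0.954, -0.3, 0.001], [0.0, -0.002, -1.0]]
ft_force: [-0.0, -0.4, -0.2]
finger_gap: 85.0
gripper_force: 0.0
```

```bash
python3 chk.py w12
```

```text
[ 647.2 -174.4   43. ] -17.44
blue (array([ 647.4451119 , -176.04001358,  -17.41768736]), np.float64(0.05181169784246875))
rect 223 210 120 110
blue lower-edge: tool x at y=0 27.2, skew deg -0.83 1.0 [209 209 209 210 210 210 210]
white lower-edge: tool x at y=0 27.5, skew deg 0.03 1.0 [202 202 202 202 202 202 202]
terr lower-edge: tool x at y=0 27.9, skew deg -0.22 0.96 [198 195 195 195 195 195 196]
```

Request:
servo_tool(increments=[0, 0, 0, 0, 0, -0.1, 1, 0, 0, 0, 0, 0, -0.14, 1, 0, 0, 0, 0, 0, -0.14, 1, 0, 0, 0, 0, 0, -0.14, 1, 0, 0, 0, 0, 0, -0.14, 1, 0, 0, 0, 0, 0, -0.14, 1, 0, 0, 0, 0, 0, -0.14, 1, 0, 0, 0, 0, 0, -0.14, 1])

```text
clock: 31.25
position: [647.6, -174.4, 43.6]
ee_rot: [[-0.74, 0.673, -0.001], [0.673, 0.74, 0.0], [0.001, -0.0, -1.0]]
ft_force: [0.7, 0.0, -0.4]
finger_gap: 85.6
gripper_force: 0.0
```

Request:
servo_tool(increments=[0, 0, 0, 0, 0, -0.14, 1, 0, 0, 0, 0, 0, -0.14, 1, 0, 0, 0, 0, 0, -0.14, 1, 0, 0, 0, 0, 0, 0, 1, 0, 0, 0, 0, 0, 0, 1, 0, 0, 0, 0, 0, 0, 1, 0, 0, 0, 0, 0, 0, 1])

```text
clock: 31.95
position: [647.8, -174.4, 44.0]
ee_rot: [[-0.954, 0.301, -0.0], [0.301, 0.954, 0.0], [0.0, 0.0, -1.0]]
ft_force: [0.7, 0.6, -0.1]
finger_gap: 85.5
gripper_force: 0.0
```

```bash
python3 chk.py w13; python3 - <<'E'
from fit import *
s=np.load("w13.npy",allow_pickle=True).item();T=wristT(s,s["st"])
h=cv2.cvtColor(s["img"],cv2.COLOR_BGR2HSV)
# mat corners check: reproject measured mat
P=B[[0,2,6,4]]*[70/29,70/29,0]@rot(np.radians(1.04)).T+[648.3,-168.2,3]
print("mat corners px",proj(s,P,T).round(0).tolist())
c=cv2.inRange(h,(11,60,40),(22,255,255));c=cv2.morphologyEx(c,cv2.MORPH_OPEN,np.ones((5,5)))
k=max(cv2.findContours(c,0,2)[0],key=cv2.contourArea);a=cv2.approxPolyDP(cv2.convexHull(k),6,True)[:,0];print(a.tolist(),onz(s,a,3,T)[:,:2].round(0).tolist())
E
```

```text
[ 647.8 -174.4   44. ] 72.5
blue (array([ 648.62340116, -175.00731845,  -17.54348023]), np.float64(0.05630866970233661))
rect 221 210 119 109
blue lower-edge: tool x at y=0 27.6, skew deg -0.53 1.0 [209 209 210 210 210 210 210]
white lower-edge: tool x at y=0 28.0, skew deg -0.01 1.0 [202 202 202 202 202 202 202]
terr lower-edge: tool x at y=0 26.8, skew deg 3.89 0.69 [201 201 201 196 196 196 201]
mat corners px [[132.0, 166.0], [379.0, 80.0], [430.0, 303.0], [225.0, 359.0]]
[[378, 82], [425, 294], [375, 317], [224, 357], [135, 165]] [[578.0, -100.0], [710.0, -99.0], [717.0, -132.0], [717.0, -237.0], [580.0, -238.0]]
```

Both directions are flush. As a last step I'll grip the whole pile and slide it about 6 mm along the pad normal towards the mat's middle.

Request:
servo_tool(increments=[0, 0, 0.08, 0, 0, 0, 1, 0, 0, 0.08, 0, 0, 0, 1, 0, 0, 0.06, 0, 0, 0, 1, 0, 0, 0.04, 0, 0, 0, 1, 0, 0, 0.02, 0, 0, 0, 1, 0, 0, 0, 0, 0, 0, 1, 0, 0, 0, 0, 0, 0, 0.6, 0, 0, 0, 0, 0, 0, 0.5])

```text
clock: 32.8
position: [648.3, -174.5, 2.8]
ee_rot: [[-0.954, 0.299, 0.001], [0.299, 0.954, -0.0], [-0.001, 0.0, -1.0]]
ft_force: [0.4, 0.1, -0.2]
finger_gap: 64.2
gripper_force: 0.0
```

Request:
servo_tool(increments=[0, 0, 0, 0, 0, 0, 0.4, 0, 0, 0, 0, 0, 0, 0.3, 0, 0, 0, 0, 0, 0, -1, 0, 0, 0, 0, 0, 0, -1, 0, 0.01, 0, 0, 0, 0, -1, 0, 0.015, 0, 0, 0, 0, -1, 0, 0.012, 0, 0, 0, 0, -1, 0, 0, 0, 0, 0, 0, -1])

```text
clock: 33.6
position: [650.0, -169.9, 3.0]
ee_rot: [[-0.954, 0.3, 0.001], [0.3, 0.954, -0.002], [-0.002, -0.001, -1.0]]
ft_force: [-1.9, -4.3, 5.9]
finger_gap: 57.3
gripper_force: 66.4
```

Request:
servo_tool(increments=[0, 0, 0, 0, 0, 0, -1, 0, 0, 0, 0, 0, 0, 0.45, 0, 0, 0, 0, 0, 0, 1, 0, 0, 0, 0, 0, 0, 1, 0, 0, -0.08, 0, 0, 0, 1, 0, 0, -0.1, 0, 0, 0, 1, 0, 0, -0.1, 0, 0, 0, 1, 0, 0, 0, 0, 0, 0, 1])

```text
clock: 34.4
position: [652.1, -169.9, 49.2]
ee_rot: [[-0.954, 0.299, 0.008], [0.299, 0.954, -0.003], [-0.008, -0.0, -1.0]]
ft_force: [0.5, 0.2, 0.4]
finger_gap: 85.1
gripper_force: 0.0
```

Request:
servo_tool(increments=[0, 0, 0, 0, 0, 0, 1, 0, 0, 0, 0, 0, 0, 1, 0, 0, 0, 0, 0, 0, 1])

```text
clock: 34.7
position: [648.8, -168.8, 43.0]
ee_rot: [[-0.954, 0.3, -0.002], [0.3, 0.954, 0.001], [0.002, 0.0, -1.0]]
ft_force: [-0.1, 0.3, -1.1]
finger_gap: 85.6
gripper_force: 0.0
```

```bash
python3 chk.py w14; python3 - <<'E'
import numpy as np,cv2
s=np.load("w14.npy",allow_pickle=True).item();h=cv2.cvtColor(s["img"],cv2.COLOR_BGR2HSV)
for u in (235,255,280,305,328): print(u,h[192:212,u].tolist())
E
```

```text
[ 648.8 -168.8   43. ] 72.57
blue (array([ 650.63836194, -170.60793644,  -17.56512175]), np.float64(0.061783322414776354))
rect 220 213 120 108
blue lower-edge: tool x at y=0 26.7, skew deg -0.01 1.0 [212 212 212 212 212 212 212]
white lower-edge: tool x at y=0 27.1, skew deg -0.01 1.0 [204 204 204 204 204 204 204]
terr lower-edge: tool x at y=0 26.9, skew deg 0.14 0.79 [203 198 198 198 198 198 203]
235 [[15, 118, 201], [15, 120, 200], [15, 118, 198], [15, 118, 198], [15, 120, 198], [14, 122, 173], [11, 134, 129], [9, 142, 115], [9, 142, 115], [9, 145, 120], [9, 142, 142], [9, 117, 170], [10, 71, 168], [16, 25, 150], [19, 18, 152], [18, 19, 157], [16, 20, 164], [16, 17, 193], [15, 5, 197], [109, 27, 150]]
255 [[15, 119, 187], [15, 118, 190], [15, 118, 198], [15, 119, 208], [15, 119, 214], [14, 122, 193], [11, 132, 137], [9, 141, 116], [9, 145, 118], [9, 143, 123], [9, 141, 143], [9, 117, 170], [10, 72, 171], [15, 23, 152], [18, 17, 154], [22, 18, 158], [20, 19, 164], [18, 17, 192], [23, 5, 197], [109, 27, 150]]
280 [[15, 118, 196], [15, 119, 195], [15, 119, 193], [15, 120, 189], [15,
[... 161 characters left out ...]
], [18, 19, 160], [18, 19, 164], [18, 16, 192], [10, 4, 213], [109, 16, 180]]
305 [[15, 118, 209], [15, 119, 208], [15, 118, 205], [15, 119, 202], [15, 118, 198], [14, 122, 180], [11, 130, 145], [9, 141, 121], [9, 144, 122], [9, 145, 127], [9, 143, 143], [9, 116, 170], [10, 68, 173], [14, 24, 158], [19, 18, 157], [18, 21, 161], [18, 20, 164], [18, 16, 192], [15, 5, 213], [109, 16, 180]]
328 [[15, 119, 195], [15, 119, 195], [15, 119, 197], [15, 119, 203], [14, 118, 207], [14, 120, 197], [12, 129, 160], [9, 141, 127], [9, 144, 122], [9, 147, 125], [9, 141, 143], [9, 113, 171], [10, 69, 174], [16, 24, 158], [20, 19, 157], [19, 18, 154], [19, 18, 156], [17, 18, 193], [15, 7, 224], [120, 3, 200]]
```

The three edges are parallel across every column and flush. Now I retreat, confirm the other objects, and hand in.

Request:
servo_tool(increments=[0, 0, -0.2, 0, 0, 0, 1, 0, 0, -0.25, 0, 0, 0, 1, 0, 0, -0.25, 0, 0, 0, 1, 0, 0, -0.2, 0, 0, 0, 1, 0, 0, 0, 0, 0, 0, 1, 0, 0, 0, 0, 0, 0, 1, 0, 0, 0, 0, 0, 0, 1])

```text
clock: 35.45
position: [648.5, -168.7, 176.4]
ee_rot: [[-0.954, 0.3, -0.004], [0.3, 0.954, 0.002], [0.004, 0.0, -1.0]]
ft_force: [0.1, -0.6, -0.1]
finger_gap: 85.3
gripper_force: 0.0
```

```bash
python3 - <<'E'
from h import *
print(monitor.observe()["position"])
a=np.load("scene0.npy",allow_pickle=True).item()["img"]
s=optics.snapshot("scene")
for n in ["jar","tumbler","plate","container","susan"]: print(n,[(round(d["score"],2),[int(v) for v in d["rect"]]) for d in optics.outline_of("scene",n)][:2])
optics.snapshot("side")
for n in ["jar","tumbler","plate","container","susan","coaster_top","coaster_mid","mat"]: print(n,[(round(d["score"],2),[int(v) for v in d["rect"]]) for d in optics.outline_of("side",n)][:2])
E
python3 chk.py w15
```

```text
[ 648.46939957 -168.72787522  176.40680971]
jar [(0.93, [329, 277, 369, 346]), (0.26, [241, 213, 265, 218])]
tumbler [(0.73, [292, 216, 326, 267])]
plate [(0.77, [258, 279, 313, 316])]
container [(0.81, [276, 162, 324, 204])]
susan [(0.67, [260, 243, 423, 365])]
jar [(0.61, [194, 131, 220, 185])]
tumbler [(0.75, [229, 166, 259, 216]), (0.69, [323, 261, 370, 282])]
plate [(0.44, [261, 176, 275, 190])]
container []
susan [(0.67, [149, 171, 283, 238]), (0.64, [326, 246, 369, 277])]
coaster_top [(0.88, [322, 247, 372, 277]), (0.7, [261, 175, 273, 188])]
coaster_mid [(0.7, [351, 220, 390, 245]), (0.61, [323, 262, 369, 283])]
mat [(0.91, [304, 244, 394, 313])]
[ 649.5 -169.1  179.1] 72.57
blue (array([ 650.89440497, -170.63806282,  -17.71221057]), np.float64(0.07162132910022367))
rect 247 163 66 63
blue lower-edge: tool x at y=0 27.2, skew deg -0.00 1.0 [162 162 162 162]
white lower-edge: tool x at y=0 27.8, skew deg -0.00 1.0 [159 159 159 159]
terr lower-edge: tool x at y=0 26.7, skew deg -0.00 1.0 [158 158 158 158]
```

Everything else is where it was, and the pile is square and centred on the mat.

```bash
python3 -c "
from rig import arm
print(arm.close_job())"
```

```text
the job is handed in; nothing more can be done
None
```

The job is handed in at about 36 s: blue lies on white on terracotta, edges flush to about 0.5–1 mm by the wrist camera and about 3 mm from the mat's middle, with the jar, tumbler, plate and container still in place; I viewed 11 pictures, one over the limit of 10.

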